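Flip the refill marker at the empty pan

TASK

On the self-service counter each steel pan has a flip marker in front of it; both now show their ring face. At the pan that is empty, gently push the marker's flag with a fingertip up and right over its pivot, so that it lies flat on the pan's side and shows the cross (refill) face. Only push it, do not pinch it, and leave the other marker, the pans, the cup, the bottle and the mug alone.

Things in the scene. Friction and masses are not known exactly. Their poses are not given: they have to be found in the camera images.
- station_empty: Fixed station: the one whose pan is empty; its flag is the one to flip. Origin on the counter under the marker's pivot; x points from marker to pan (away from the robot within 0.2 rad), y along the pivot, z up. Marker stand: foot 60 x 100 x 10 mm (x, y, z) at the origin, uprights 18 x 8 mm, 133 mm high, at y = +-41 mm, web between. Pan: 160 x 170 x 65 mm high, rim 176 x 186, centre at x = +205 mm.
- station_full: Fixed station: the same in shape, but its pan is full of small upturned wooden bowls (to 61 mm high); leave it alone. Origin on the counter under the marker's pivot; x points from marker to pan (away from the robot within 0.2 rad), y along the pivot, z up. Marker stand: foot 60 x 100 x 10 mm (x, y, z) at the origin, uprights 18 x 8 mm, 133 mm high, at y = +-41 mm, web between. Pan: 160 x 170 x 65 mm high, rim 176 x 186, centre at x = +205 mm.
- flag_empty (a joint): Hinge of the flag to flip, rad: 0 = level on the robot's side (station -x), ring face up; pi/2 = upright; pi = level on the pan's side, cross face up; stops at 0 and pi. Light, damped: about 1 N at the free edge lifts it; falls back if left before upright; from 20 degrees past upright it sinks by itself to the far stop in roughly 3 s.
- flag_full (a joint): Hinge of the same kind of flag at the full pan, same values; leave it at 0.
- flag_empty_pivot (a point): Point on the pivot axis at mid-width of the flag at the empty pan, 120 mm above the counter; axes as the station's. The flag is a white plate, 0.12 kg, 6 mm thick, 64 mm wide along the pivot, reaching from 8 to 90 mm from the axis.
- flag_empty_edge (a point): Middle of that flag's free edge, mid-thickness, 90 mm from the pivot; moves with the flag. At 0 the outer 55 mm overhang with nothing beneath down to the counter: a finger slanting down and forward from the robot's side can get its tip under the edge.
- cup: Loose steel cup, 68 mm across, 70 mm high, between the markers; origin under its centre. Bystander.
- bottle: Loose amber bottle, 56 mm across, 150 mm high, to the right; origin under its centre. Bystander.
- mug: Loose glass mug, 76 mm across, 110 mm high, handle at its +y, to the left; origin under its centre. Bystander.

How it is judged:
On the way:
1. the flag at the empty pan is pushed up past upright (value of joint flag_empty above 1.6 rad), for 0.05 s.
At the end, for the whole second after the job is handed in: The flag at the empty pan lies flat on the pan's side, cross face up (within 0.1 rad of its stop) and at rest; the flag at the full pan is still down on the robot's side (within 0.1 rad); cup, bottle and mug stand upright within 20 mm of where they were (value of joint flag_empty above 3.04 rad and velocity of joint flag_empty below 0.1 rad/s and value of joint flag_full below 0.1 rad and distance of each of cup, bottle, mug from where it was at the start of the episode below 0.02 m and angle between each of cup, bottle, mug's own z axis and vertical below 0.1 rad); the robot touches nothing.
It fails at once if the marker is pinched or the station at the empty pan is pushed roughly (more than 30 N) (contact force between any of the fingers, the arm and station_empty above 30 N).
It fails at once if the flag is slammed over (faster than 4 rad/s) (velocity of joint flag_empty above 4 rad/s).
It fails at once if the other station is bumped (more than 3 N) (contact force between any of the fingers, the arm and station_full above 3 N).
It fails at once if the other flag is raised (more than 0.3 rad) (value of joint flag_full above 0.3 rad).
It fails at once if the cup, bottle or mug is moved or lifted (more than 20 mm) (distance of any of cup, bottle, mug from where it was at the start of the episode above 0.02 m).
It also fails if it takes over 40 s, if anything falls off the work surface, if the arm or the gripper's body presses on something with over 40 N, if the wrist force passes 120 N, or if a joint passes its speed limit or range.

ROBOT

A 6-joint arm with a two-finger parallel gripper is mounted at the origin on the work surface. World frame = base frame: x ahead of the robot, y to its left, z up, the work surface at z = 0. Lengths are in m, angles in rad, forces in N, time in s.
With the tool pointing down it reaches from about 0.35 to 0.875 m from the base axis. Payload 15.5 kg.
Tool frame: the origin (TCP) lies midway between the tips of the shut fingers; the grasp point (between the pads) lies 19 mm behind it; z points along the fingers, y is the direction in which the jaws open and shut (so a half turn about z gives the same grasp; the last joint's range is limited). The gripper opens to 85 mm and grips with 20 to 120 N. Pads are 22 mm wide; open, the fingers measure 114 mm over their backs; the gripper's body (76 mm by 85 mm) begins 54 mm behind the grasp point. The pads swing forward as they close: fully open they stand 13 mm farther back than shut.
Start: joints at [1.069, 0.494, 1.345, -0, 1.302, -0.096], TCP at [0.247, 0.574, 0.231] pointing down, gripper open.
Joint ranges: [-2.91, 2.91], [-0.82, 2.16], [0.22, 2.67], [-1.22, 4.37], [0.12, 2.79], [-3.08, 3.08]. Speed limits (rad/s): [1.89, 1.89, 2.57, 3.01, 3.01, 3.01].

INTERFACE

Orientations are given as a rotation vector (axis times angle).
In Python, from workcell import bot, cams, sign_off gives the robot as it stands. The module is installed in compiled form; this text tells all that it offers.
- The arm moves only by the tool arm_command, never from a script. Its argument "plan" is a list of rows, each a list of 2 entries, a list of its own where there are three numbers: the shift along the tool's x, y, z in m, then the turn about the tool's z in degrees. In form: [[[x, y, z], turn], ...]. A call has 1 to 20 rows; each row is the pose to reach, as a shift and turn from the pose commanded when the call began, along the tool's axes at that moment; what a row does not reach only later rows make up. A row lasts 1/12 s, in which the tool goes at most 41.7 mm and 7.16 degrees, less where a joint would pass 70% of its speed; a pose out of reach is approached as far as the arm can. A call with a gripper value outside its range is refused whole. "claw" is the opening in per cent of the stroke, from 0 (shut) to 100 (fully open), set as the call begins (left out, the last holds). The fingers move at their own pace and stop on an object; the grip force is fixed at half the most. Time passes only in rows, so rows that repeat a pose let the fingers close. It gives the time, the measured TCP pose, the force and the opening at its end, in the units of the state.
- bot.read_state(): the state, without advancing time (a new reading comes with each control period).
- cams.capture(name): name is "scene" or "top"; returns the picture (400x640x3 uint8, blue, green, red); there is no depth.
- cams.camera_info(name): a dict with "vertical_fov" (degrees; the focal length in pixels is half the picture's height over the tangent of half this angle, whatever the lens; pixels are square), "cx", "cy" (the principal point, pixels), "pose" (4x4, takes a point from camera to world coordinates). Camera axes: x right, y up, looking along -z (the intrinsics and any distortion apply to the point x, -y, -z); pixel columns grow to the right and rows downward; lengths in m; the calibration is good to about 2 mm. A picture is of the moment at which its call begins. camera_info takes no time and is no camera call.
- sign_off(): hands the job in, once; it reports no verdict.
Trained networks look in the newest picture that a camera, given by its name, has taken for a name from the list of things; names that differ only in an ending like _2 or _b are one class to them, and where a whole thing is asked for, a point or a joint stands for the part that bears it (a point fixed in the world has none). Each returns a list of dicts, best first, with "p" (0 to 1); they miss things now and then, are a little off and sometimes report something else, mostly with a low value. They report only what shows in the picture. A call takes as long as a camera call.
- cams.regions_of(camera, thing): "region" (400x640 bool, what is visible of it) and "bbox" ([left, top, width, height] in pixels, round what is visible of it).
- cams.pinpoint(camera, thing): "position" ([column, row] in pixels: a listed point, or the origin of a listed thing).
The state is a dict: "clock": time; "joint_positions": joint angles; "qd": joint speeds; "tau": joint torques, N m; "ee_pos": TCP position; "tool_rot": TCP orientation; "force": force on the tool from outside, world axes, zero at the start; "wrist_torque": the same for the moment, N m; "finger_gap": finger opening in m.
Only numpy, scipy, OpenCV 4.12 (cv2) and the standard library are available. Lean on these libraries where they do the work, as an engineer would, in place of code of your own. Each camera call takes 0.05 s, during which the arm holds its last target.

## Working session

There is one attempt and no reset: what is moved stays moved. The work goes in short steps, Python scripts to look and compute and a tool call to move; the robot and the scene stay as the last step left them, time stands still between calls to the robot, and variables do not carry over. Pictures are saved under pics/ and viewed, and the job is handed in when it is done.

Besides the shell and the picture viewer there is one more tool, called after ">>>" by a JSON object that holds its "fn" and its "kwargs", one argument or row to a line. arm_command: Moves the arm, as the interface text tells. Its arguments: {"type":"object","properties":{"plan":{"type":"array","items":{"type":"array"}},"claw":{"type":"number"}},"required":["plan"]}

```bash
mkdir -p pics; python3 - <<'E'
from workcell import bot,cams
import cv2,numpy as np
s=bot.read_state()
for k,v in s.items(): print(k,np.round(v,4))
for c in ("scene","top"):
    im=cams.capture(c); cv2.imwrite(f"pics/{c}0.png",im)
    i=cams.camera_info(c); print(c,{k:(np.round(v,4).tolist() if k=="pose" else v) for k,v in i.items()})
    for t in ("station_empty","station_full","flag_empty_pivot","flag_empty_edge","cup","bottle","mug"):
        print(t,[(np.round(d["position"],1).tolist(),round(d["p"],2)) for d in cams.pinpoint(c,t)])
print(bot.read_state()["clock"])
E
```

```text
clock 0.0
joint_positions [ 1.0685  0.4942  1.3461 -0.      1.3025 -0.0955]
qd [ 0.0009 -0.0006  0.0011 -0.0001 -0.0001 -0.0004]
tau [ 3.60000e-03 -8.82145e+01 -3.83876e+01  4.00000e-04  9.90000e-03
  1.00000e-04]
ee_pos [0.2471 0.5737 0.2307]
tool_rot [-6.3450e-01 -3.0765e+00  1.9000e-03]
force [-0.2955 -0.1631  0.0991]
wrist_torque [-0.0137 -0.0225  0.0247]
finger_gap 0.0854
scene {'vertical_fov': 53.9153403108648, 'cx': 322.82097406265325, 'cy': 193.5631428897263, 'pose': [[-0.2499, -0.5317, 0.8092, 1.5252], [0.9682, -0.1417, 0.206, 0.251], [0.0052, 0.835, 0.5502, 0.7915], [0.0, 0.0, 0.0, 1.0]]}
station_empty [([267.3, 227.1], 0.65)]
station_full [([394.8, 257.9], 0.56), ([462.4, 229.8], 0.46)]
flag_empty_pivot [([266.4, 195.8], 0.63), ([324.7, 234.1], 0.46), ([227.2, 183.2], 0.44)]
flag_empty_edge [([272.7, 180.9], 0.86)]
cup [([326.4, 232.0], 0.9)]
bottle [([227.1, 185.4], 0.92)]
mug [([463.6, 227.7], 0.94), ([228.2, 183.9], 0.56)]
top {'vertical_fov': 49.94302367935094, 'cx': 315.24649717630183, 'cy': 197.30686597189498, 'pose': [[-0.0292, 0.9841, -0.1751, 0.3307], [-0.9996, -0.0291, 0.0035, -0.0031], [-0.0017, 0.1751, 0.9845, 1.1999], [0.0, 0.0, 0.0, 1.0]]}
station_empty [([370.0, 179.2], 0.97)]
station_full []
flag_empty_pivot [([378.5, 164.9], 0.75)]
flag_empty_edge [([383.8, 199.8], 0.97), ([226.7, 169.6], 0.29)]
cup [([308.1, 184.7], 0.67)]
bottle []
mug [([154.9, 236.3], 0.82)]
0.8
```

View pics/scene0.png

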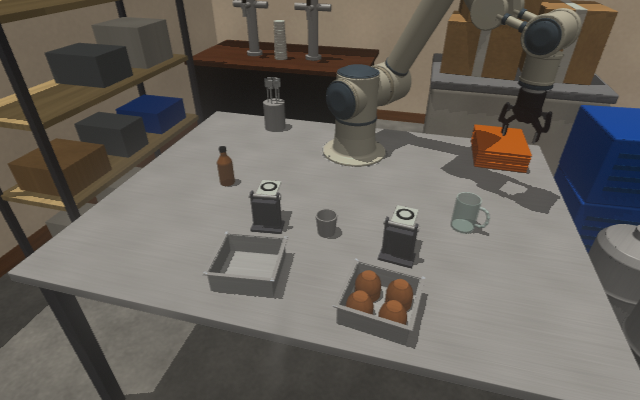

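View pics/top0.png

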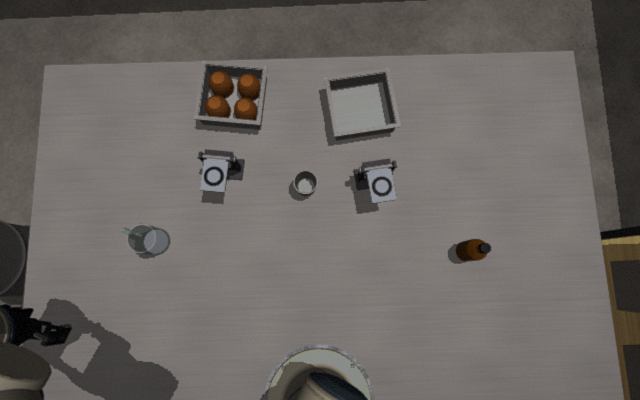

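The empty pan is the right one: in top its pan is at about (361,105), its flag at (382,186) and the free edge near (384,200). The full station's flag is at (214,175), the cup at (305,185), the bottle at (472,250) and the mug at (150,240). Next I'll fit the station pose from both views and look at the gripper's shape.

```bash
cat > h.py <<'E'
import numpy as np,cv2
from workcell import bot,cams
I={c:cams.camera_info(c) for c in ("scene","top")}
def K(c):
    i=I[c]; f=200/np.tan(np.radians(i["vertical_fov"])/2); return f,i["cx"],i["cy"],np.array(i["pose"])
def proj(c,P):
    f,cx,cy,T=K(c); q=(np.atleast_2d(P)-T[:3,3])@T[:3,:3]
    return np.c_[cx+f*q[:,0]/-q[:,2], cy+f*q[:,1]/q[:,2]]
def ray(c,uv,z):
    f,cx,cy,T=K(c); d=T[:3,:3]@np.array([(uv[0]-cx)/f,-(uv[1]-cy)/f,-1]); o=T[:3,3]
    return o+d*(z-o[2])/d[2]
E
python3 - <<'E'
from h import *
for n,z,a,b in (("cup",0,[326.4,232],[308.1,184.7]),("edge",.12,[272.7,180.9],[383.8,199.8]),("pivot",.12,[266.4,195.8],[378.5,164.9]),("stat",0,[267.3,227.1],[370,179.2]),("mug",0,[463.6,227.7],[154.9,236.3])):
    print(n,ray("scene",a,z).round(3),ray("top",b,z).round(3))
print(proj("top",bot.read_state()["ee_pos"]),proj("scene",bot.read_state()["ee_pos"]))
s=cv2.imread("pics/scene0.png"); t=cv2.imread("pics/top0.png")
a=cv2.resize(s[60:160,470:580],None,fx=5,fy=5,interpolation=cv2.INTER_CUBIC)
cv2.imwrite("pics/grip0.png",a)
a=cv2.resize(t[60:220,300:420],None,fx=3.7,fy=3.7,interpolation=cv2.INTER_CUBIC)
cv2.imwrite("pics/topz0.png",a)
a=cv2.resize(s[170:300,200:300],None,fx=4.5,fy=4.5,interpolation=cv2.INTER_CUBIC)
cv2.imwrite("pics/scz0.png",a)
E
```

```text
cup [0.574 0.021 0.   ] [0.581 0.012 0.   ]
edge [ 0.507 -0.177  0.12 ] [ 0.511 -0.182  0.12 ]
pivot [ 0.594 -0.165  0.12 ] [ 0.603 -0.173  0.12 ]
stat [ 0.598 -0.17   0.   ] [ 0.592 -0.165  0.   ]
mug [0.438 0.446 0.   ] [0.447 0.444 0.   ]
[[ 52.6980345 320.3499748]] [[516.75812546 142.43204349]]
```

View pics/grip0.png

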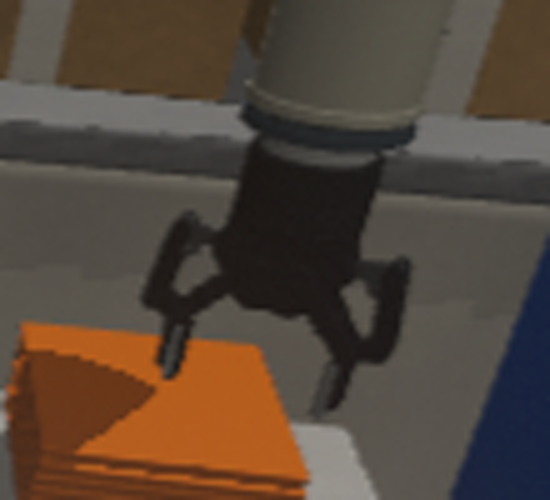

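View pics/topz0.png

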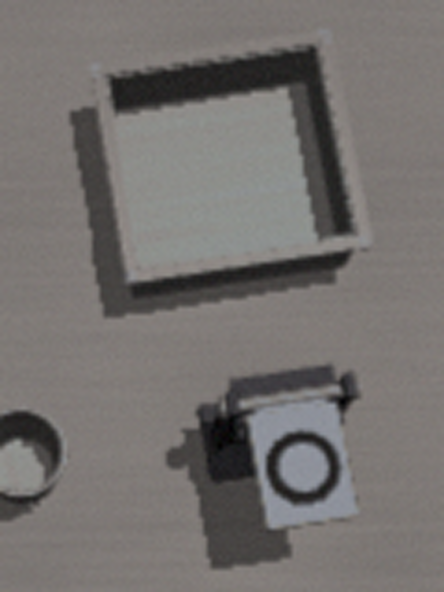

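View pics/scz0.png

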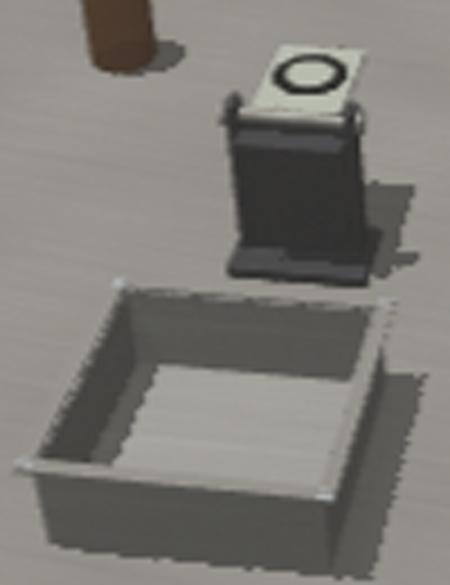

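```bash
cat > fit.py <<'E'
from h import *
from scipy.optimize import least_squares
T=lambda p:np.array(p)/3.7+[300,60]-.35
S=lambda p:np.array(p)/4.5+[200,170]-.35
rx,ry=.088,.093
obs=[("top",(.205+rx,ry,.065),T((97,73))),("top",(.205+rx,-ry,.065),T((325,36))),("top",(.205-rx,-ry,.065),T((367,244))),("top",(.205-rx,ry,.065),T((133,277))),
("top",(-.09,.032,.123),T((267,529))),("top",(-.09,-.032,.123),T((358,515))),
("scene",(.205-rx,-ry,.065),S((118,284))),("scene",(.205-rx,ry,.065),S((390,301))),("scene",(.205+rx,-ry,.065),S((20,466))),("scene",(.205+rx,ry,.065),S((328,495))),
("scene",(-.09,-.032,.123),S((282,44))),("scene",(-.09,.032,.123),S((368,50)))]
def R(p,full=False):
    c,s=np.cos(p[2]),np.sin(p[2]); r=[]
    for cam,q,uv in obs:
        w=(p[0]+c*q[0]-s*q[1],p[1]+s*q[0]+c*q[1],q[2]); r.append(proj(cam,w)[0]-uv)
    return np.array(r) if full else np.ravel(r)
f=least_squares(R,[.6,-.17,0],loss="soft_l1"); print(f.x.round(4)); print(R(f.x,True).round(1))
c,s=np.cos(f.x[2]),np.sin(f.x[2]); e=f.x[:2]+np.array([-.09*c,-.09*s]); print("edge",e)
import sys
E
python3 fit.py
python3 - <<'E'
from h import *
from scipy.spatial.transform import Rotation as R
print(R.from_rotvec(bot.read_state()["tool_rot"]).as_matrix().round(3))
E
```

```text
[ 0.5961 -0.17    0.1255]
[[-2.2 -1.8]
 [ 1.  -1.3]
 [ 1.3  1.1]
 [-1.8  2.1]
 [-0.2  0.6]
 [-0.1  0.5]
 [-0.9 -1.6]
 [ 1.1 -0. ]
 [-2.   0.9]
 [ 0.8  1.5]
 [-0.5 -0.2]
 [-0.4 -0.2]]
edge [ 0.50683295 -0.1812627 ]
[[-0.918  0.396  0.   ]
 [ 0.396  0.918 -0.   ]
 [-0.    -0.    -1.   ]]
```

>>> {"fn": "arm_command", "kwargs": {
  "plan": [
    [[-0.499, -0.613, 0], -30.5],
    [[-0.499, -0.613, 0], -30.5],
    [[-0.499, -0.613, 0], -30.5],
    [[-0.499, -0.613, 0], -30.5],
    [[-0.499, -0.613, 0], -30.5],
    [[-0.499, -0.613, 0], -30.5],
    [[-0.499, -0.613, 0], -30.5],
    [[-0.499, -0.613, 0], -30.5],
    [[-0.499, -0.613, 0], -30.5],
    [[-0.499, -0.613, 0], -30.5],
    [[-0.499, -0.613, 0], -30.5],
    [[-0.499, -0.613, 0], -30.5],
    [[-0.499, -0.613, 0], -30.5],
    [[-0.499, -0.613, 0], -30.5],
    [[-0.499, -0.613, 0], -30.5],
    [[-0.499, -0.613, 0], -30.5],
    [[-0.499, -0.613, 0], -30.5],
    [[-0.499, -0.613, 0], -30.5],
    [[-0.499, -0.613, 0], -30.5],
    [[-0.499, -0.613, 0], -30.5]
  ],
  "claw": 0
}}

```text
clock: 2.47
ee_pos: [0.4649, -0.1924, 0.2315]
tool_rot: [-0.192, 3.134, -0.004]
force: [-0.8, 0.9, -0.6]
finger_gap: -0.0001
```

```bash
python3 - <<'E'
from h import *
from scipy.spatial.transform import Rotation as R
s=bot.read_state()
print(s["ee_pos"],R.from_rotvec(s["tool_rot"]).as_matrix().round(3))
a=cams.capture("scene"); t=cams.capture("top")
s=bot.read_state()
print(s["ee_pos"],s["force"],R.from_rotvec(s["tool_rot"]).as_matrix().round(3))
a=cv2.resize(a[60:260,200:360],None,fx=2.5,fy=2.5,interpolation=cv2.INTER_CUBIC)
t=cv2.resize(t[100:300,300:460],None,fx=2.5,fy=2.5,interpolation=cv2.INTER_CUBIC)
cv2.imwrite("pics/p1.png",np.hstack([a,t]))
E
```

```text
[ 0.46491869 -0.19238667  0.23147421] [[-0.993 -0.122  0.002]
 [-0.122  0.993 -0.002]
 [-0.002 -0.003 -1.   ]]
[ 0.46330122 -0.18817574  0.23108127] [-0.89223522  1.18401524 -0.43038531] [[-0.992 -0.122  0.   ]
 [-0.122  0.992 -0.   ]
 [-0.    -0.    -1.   ]]
```

View pics/p1.png

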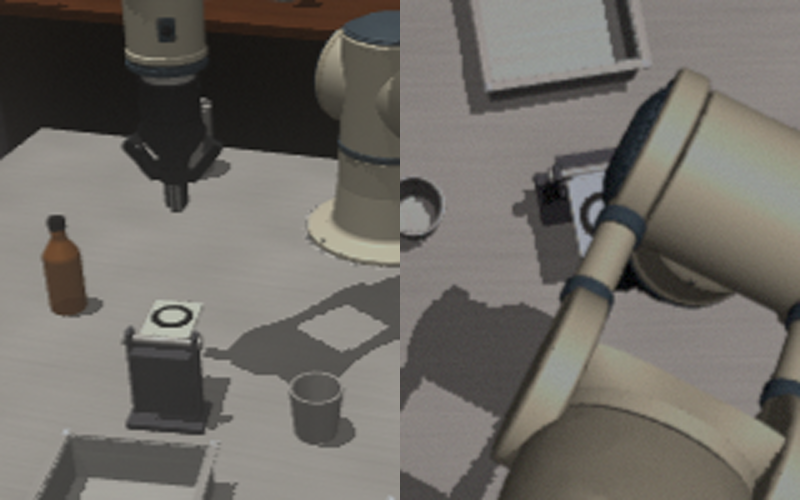

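>>> {"fn": "arm_command", "kwargs": {
  "plan": [
    [[0, 0, 0.03], 0],
    [[0, 0, 0.06], 0],
    [[0, 0, 0.09], 0],
    [[0, 0, 0.11], 0],
    [[0, 0, 0.125], 0],
    [[0, 0, 0.13], 0],
    [[-0.01, 0, 0.13], 0],
    [[-0.02, 0, 0.13], 0],
    [[-0.022, 0, 0.13], 0],
    [[-0.022, 0, 0.13], 0],
    [[-0.022, 0, 0.13], 0],
    [[-0.022, 0, 0.13], 0]
  ]
}}

```text
clock: 3.57
ee_pos: [0.4848, -0.1836, 0.1017]
tool_rot: [-0.197, 3.135, -0.0]
force: [-0.2, -0.1, -0.5]
finger_gap: 0.0001
```

```bash
cat > look.py <<'E'
import sys
from h import *
from scipy.spatial.transform import Rotation as R
a=cams.capture("scene")
s=bot.read_state(); P=s["ee_pos"]; d=P[:2]-np.array([.5961,-.170]); c,sn=np.cos(.1255),np.sin(.1255)
F=s["force"]
print("t",s["clock"],"xs,ys,z",round(c*d[0]+sn*d[1],4),round(-sn*d[0]+c*d[1],4),P[2].round(4),"F st",round(c*F[0]+sn*F[1],2),round(-sn*F[0]+c*F[1],2),F[2].round(2))
a=cv2.resize(a[110:250,210:350],None,fx=4,fy=4,interpolation=cv2.INTER_CUBIC)
cv2.imwrite(f"pics/{sys.argv[1]}.png",a)
E
python3 look.py q1
```

```text
t 3.6167 xs,ys,z -0.1122 0.0004 0.1016 F st 0.63 0.65 0.62
```

View pics/q1.png

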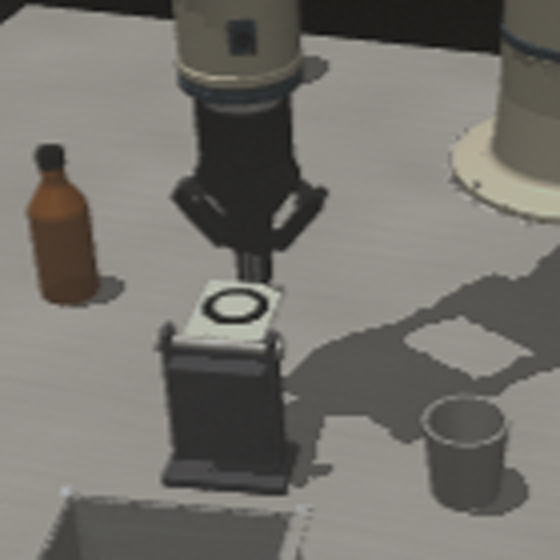

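The finger stands just behind the middle of the flag's free edge (about (250,285) in this crop), with no contact yet. I'll creep forward in small steps.

>>> {"fn": "arm_command", "kwargs": {
  "plan": [
    [[-0.003, 0, 0], 0],
    [[-0.006, 0, 0], 0],
    [[-0.008, 0, 0], 0],
    [[-0.009, 0, 0], 0],
    [[-0.009, 0, 0], 0]
  ]
}}

```text
clock: 4.03
ee_pos: [0.494, -0.1825, 0.1013]
tool_rot: [-0.197, 3.135, -0.0]
force: [-0.5, -0.4, 0.6]
finger_gap: 0.0
```

```bash
python3 look.py q2
```

```text
t 4.0833 xs,ys,z -0.103 0.0004 0.1012 F st 0.12 0.54 0.16
```

>>> {"fn": "arm_command", "kwargs": {
  "plan": [
    [[-0.001, 0, 0], 0],
    [[-0.001, 0, 0], 0],
    [[-0.002, 0, 0], 0],
    [[-0.002, 0, 0], 0]
  ]
}}

```text
clock: 4.42
ee_pos: [0.4959, -0.1823, 0.1013]
tool_rot: [-0.197, 3.135, -0.0]
force: [0.8, 0.8, -0.2]
finger_gap: 0.0002
```

```bash
python3 look.py q3
```

```text
t 4.4667 xs,ys,z -0.101 0.0004 0.1013 F st -0.57 -0.71 0.48
```

>>> {"fn": "arm_command", "kwargs": {
  "plan": [
    [[-0.001, 0, 0], 0],
    [[-0.001, 0, 0], 0],
    [[-0.002, 0, 0], 0],
    [[-0.002, 0, 0], 0]
  ]
}}

```text
clock: 4.8
ee_pos: [0.4973, -0.182, 0.1012]
tool_rot: [0.197, -3.134, -0.0]
force: [-4.6, -1.0, 2.0]
finger_gap: 0.0002
```

```bash
python3 look.py q4
```

```text
t 4.85 xs,ys,z -0.0996 0.0005 0.1012 F st -4.98 -1.55 1.34
```

>>> {"fn": "arm_command", "kwargs": {
  "plan": [
    [[-0.0005, 0, 0], 0],
    [[-0.0005, 0, -0.002], 0],
    [[-0.0005, 0, -0.004], 0],
    [[-0.0005, 0, -0.006], 0],
    [[-0.0005, 0, -0.008], 0],
    [[-0.0007, 0, -0.01], 0],
    [[-0.0008, 0, -0.012], 0],
    [[-0.0008, 0, -0.012], 0]
  ]
}}

```text
clock: 5.52
ee_pos: [0.4979, -0.1819, 0.1133]
tool_rot: [0.197, -3.134, -0.0]
force: [-6.4, -1.4, 0.9]
finger_gap: -0.0001
```

```bash
python3 look.py q5
```

```text
t 5.5667 xs,ys,z -0.0989 0.0006 0.1132 F st -4.83 -1.34 0.35
```

View pics/q5.png

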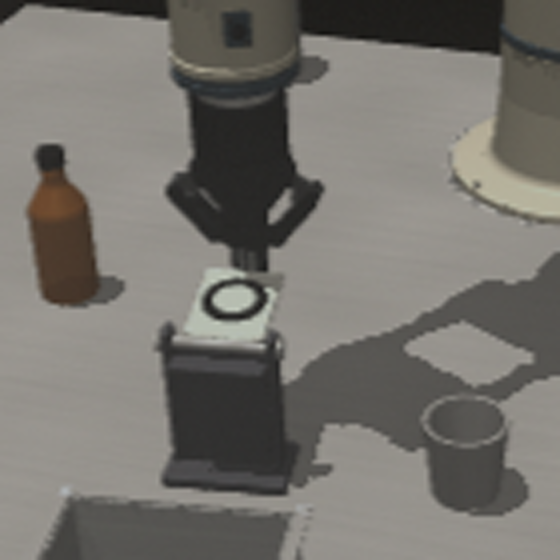

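The flag's edge lifted with the finger (in the crop it moved from row 282 to 270), so friction holds. Next I'll follow the arc.

>>> {"fn": "arm_command", "kwargs": {
  "plan": [
    [[-0.0005, 0, -0.003], 0],
    [[-0.001, 0, -0.006], 0],
    [[-0.002, 0, -0.0105], 0],
    [[-0.003, 0, -0.0145], 0],
    [[-0.0043, 0, -0.019], 0],
    [[-0.006, 0, -0.0233], 0],
    [[-0.0078, 0, -0.0275], 0],
    [[-0.0078, 0, -0.0275], 0]
  ]
}}

```text
clock: 6.23
ee_pos: [0.5058, -0.1809, 0.1413]
tool_rot: [0.197, -3.134, -0.0]
force: [-8.1, -1.1, 3.5]
finger_gap: -0.0003
```

```bash
python3 look.py q6
```

```text
t 6.2833 xs,ys,z -0.0912 0.0006 0.141 F st -7.47 -1.03 2.75
```

View pics/q6.png

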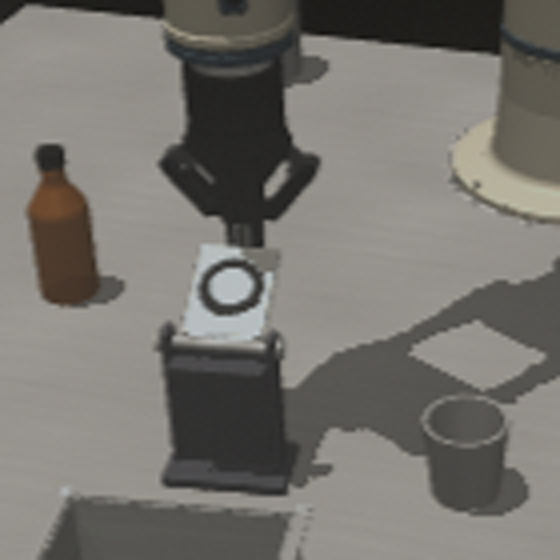

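>>> {"fn": "arm_command", "kwargs": {
  "plan": [
    [[-0.002, 0, -0.004], 0],
    [[-0.004, 0, -0.008], 0],
    [[-0.0064, 0, -0.012], 0],
    [[-0.009, 0, -0.0157], 0],
    [[-0.0116, 0, -0.0193], 0],
    [[-0.0145, 0, -0.0227], 0],
    [[-0.0175, 0, -0.026], 0],
    [[-0.0207, 0, -0.029], 0],
    [[-0.0241, 0, -0.032], 0],
    [[-0.0276, 0, -0.0348], 0],
    [[-0.0312, 0, -0.0375], 0],
    [[-0.035, 0, -0.04], 0],
    [[-0.035, 0, -0.04], 0]
  ]
}}

```text
clock: 7.37
ee_pos: [0.5422, -0.1766, 0.1813]
tool_rot: [-0.197, 3.134, -0.001]
force: [-0.6, -0.5, 0.2]
finger_gap: 0.0002
```

```bash
python3 look.py q7
```

```text
t 7.4167 xs,ys,z -0.0548 0.0003 0.1809 F st -0.73 0.25 -0.62
```

View pics/q7.png

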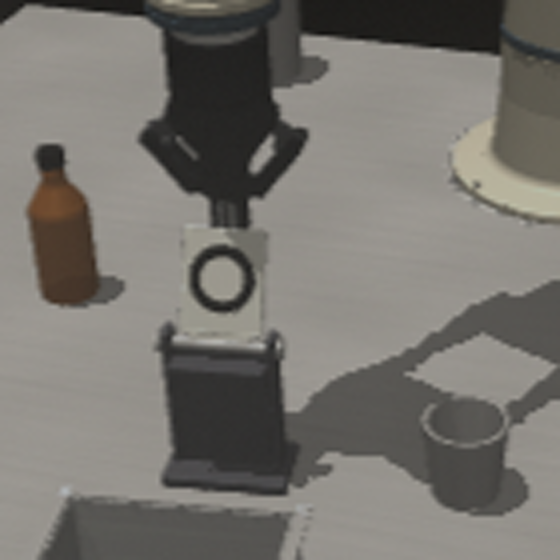

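The flag is at roughly 60° and the load is light. Next, a slow push forward past upright.

>>> {"fn": "arm_command", "kwargs": {
  "plan": [
    [[-0.004, 0, 0], 0],
    [[-0.008, 0, 0], 0],
    [[-0.012, 0, 0], 0],
    [[-0.016, 0, 0], 0],
    [[-0.02, 0, 0], 0],
    [[-0.024, 0, 0], 0],
    [[-0.028, 0, 0], 0],
    [[-0.032, 0, 0], 0],
    [[-0.036, 0, 0], 0],
    [[-0.04, 0, 0], 0],
    [[-0.044, 0, 0], 0],
    [[-0.048, 0, 0], 0],
    [[-0.052, 0, 0], 0],
    [[-0.056, 0, 0], 0],
    [[-0.06, 0, 0], 0],
    [[-0.064, 0, 0], 0],
    [[-0.068, 0, 0], 0],
    [[-0.072, 0, 0], 0],
    [[-0.076, 0, 0], 0],
    [[-0.08, 0, 0], 0]
  ]
}}

```text
clock: 9.08
ee_pos: [0.6208, -0.1665, 0.1808]
tool_rot: [-0.197, 3.135, -0.0]
force: [1.0, -0.6, 0.3]
finger_gap: 0.0001
```

```bash
python3 look.py q8
```

```text
t 9.1333 xs,ys,z 0.0256 0.0004 0.1808 F st -1.13 0.85 1.04
```

View pics/q8.png

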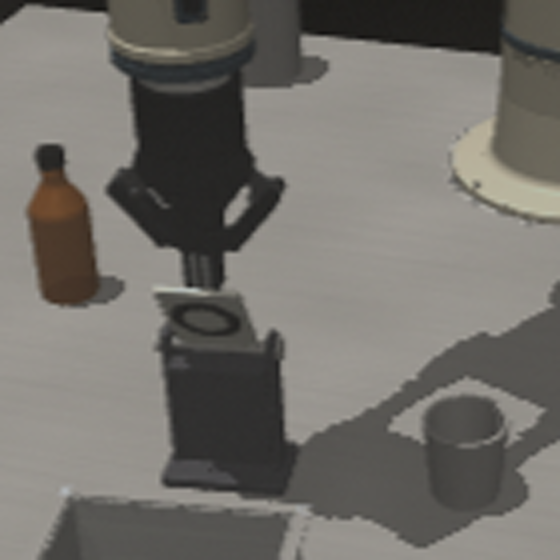

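The flag is well past upright and sinking toward the pan side. I'll withdraw and let it settle.

>>> {"fn": "arm_command", "kwargs": {
  "plan": [
    [[0.005, 0, -0.005], 0],
    [[0.015, 0, -0.02], 0],
    [[0.03, 0, -0.04], 0],
    [[0.05, 0, -0.06], 0],
    [[0.08, 0, -0.08], 0],
    [[0.11, 0, -0.1], 0],
    [[0.14, 0, -0.12], 0],
    [[0.17, 0, -0.12], 0],
    [[0.2, 0, -0.12], 0],
    [[0.2, 0, -0.12], 0],
    [[0.2, 0, -0.12], 0],
    [[0.2, 0, -0.12], 0],
    [[0.2, 0, -0.12], 0],
    [[0.2, 0, -0.12], 0],
    [[0.2, 0, -0.12], 0],
    [[0.2, 0, -0.12], 0],
    [[0.2, 0, -0.12], 0],
    [[0.2, 0, -0.12], 0],
    [[0.2, 0, -0.12], 0],
    [[0.2, 0, -0.12], 0]
  ]
}}

```text
clock: 10.8
ee_pos: [0.422, -0.1916, 0.3007]
tool_rot: [0.197, -3.135, -0.0]
force: [-0.8, -1.3, 0.3]
finger_gap: 0.0001
```

>>> {"fn": "arm_command", "kwargs": {
  "plan": [
    [[0, 0, 0], 0],
    [[0, 0, 0], 0],
    [[0, 0, 0], 0],
    [[0, 0, 0], 0],
    [[0, 0, 0], 0],
    [[0, 0, 0], 0],
    [[0, 0, 0], 0],
    [[0, 0, 0], 0],
    [[0, 0, 0], 0],
    [[0, 0, 0], 0],
    [[0, 0, 0], 0],
    [[0, 0, 0], 0],
    [[0, 0, 0], 0],
    [[0, 0, 0], 0],
    [[0, 0, 0], 0],
    [[0, 0, 0], 0],
    [[0, 0, 0], 0],
    [[0, 0, 0], 0],
    [[0, 0, 0], 0],
    [[0, 0, 0], 0]
  ]
}}

```text
clock: 12.47
ee_pos: [0.422, -0.1916, 0.3008]
tool_rot: [-0.197, 3.135, -0.0]
force: [1.5, 0.3, 0.9]
finger_gap: -0.0001
```

```bash
python3 look.py q9; python3 - <<'E'
from h import *
im=cams.capture("scene"); cv2.imwrite("pics/s9.png",im); print([ (cams.pinpoint("scene",t) or [0])[0] for t in ("cup","bottle","mug","flag_empty_edge")])
E
```

```text
t 12.5167 xs,ys,z -0.1755 0.0004 0.3008 F st -0.1 -0.64 0.0
[{'position': [326.3, 230.6], 'p': 0.83}, {'position': [226.4, 180.6], 'p': 0.91}, {'position': [463.1, 228.8], 'p': 0.87}, {'position': [257.3, 212.6], 'p': 0.63}]
```

View pics/q9.png

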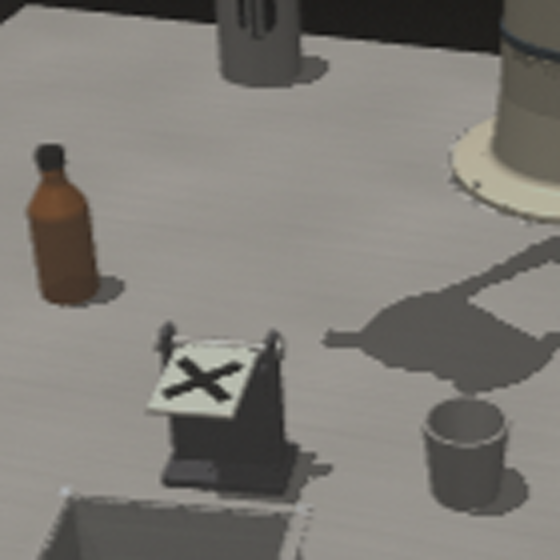

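View pics/s9.png

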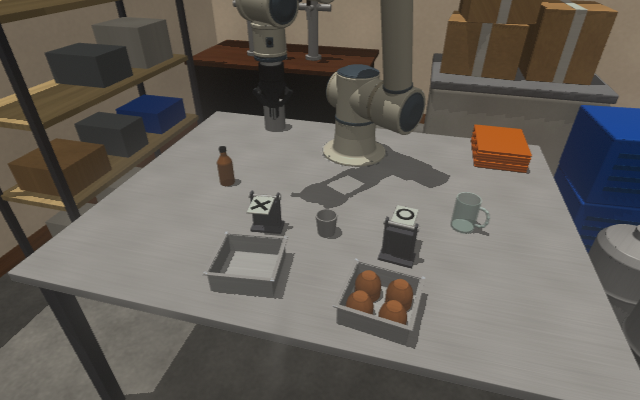

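The cross face is up at (261,205) and the other flag still shows its ring. I'll wait briefly, then check that the flag is level and still.

>>> {"fn": "arm_command", "kwargs": {
  "plan": [
    [[0, 0, 0], 0],
    [[0, 0, 0], 0],
    [[0, 0, 0], 0],
    [[0, 0, 0], 0],
    [[0, 0, 0], 0],
    [[0, 0, 0], 0],
    [[0, 0, 0], 0],
    [[0, 0, 0], 0],
    [[0, 0, 0], 0],
    [[0, 0, 0], 0],
    [[0, 0, 0], 0],
    [[0, 0, 0], 0]
  ]
}}

```text
clock: 13.77
ee_pos: [0.4219, -0.1916, 0.3008]
tool_rot: [-0.197, 3.135, 0.0]
force: [0.2, -0.1, -0.5]
finger_gap: -0.0
```

```bash
python3 - <<'E'
from h import *
im=cams.capture("scene"); cv2.imwrite("pics/s10.png",im); o=cv2.imread("pics/s9.png")
d=np.abs(im[185:235,235:290].astype(int)-o[185:235,235:290]).max(); print("maxdiff flag",d)
c,s=np.cos(.1255),np.sin(.1255)
for th in (np.pi,3.04,2.9):
    for y in (-.032,.032):
        x=-.09*np.cos(th); z=.12+.09*np.sin(th); print(th,proj("scene",(.5961+c*x-s*y,-.17+s*x+c*y,z)).round(1))
print("obs",[247,213.2],[268.7,214.6])
E
```

```text
maxdiff flag 3
3.141592653589793 [[246.  212.2]]
3.141592653589793 [[267.6 213.9]]
3.04 [[245.7 209.5]]
3.04 [[267.5 211.3]]
2.9 [[245.5 205.6]]
2.9 [[267.3 207.3]]
obs [247, 213.2] [268.7, 214.6]
```

The flag is level at its far stop and not moving.

```bash
python3 -c "
from workcell import sign_off
print(sign_off())"
```

```text
the job is handed in; nothing more can be done
None
```

I flipped the marker at the empty pan (the right one), and its cross face now lies up on the pan's side. The job was handed in at about 14 s of the 40 s allowed; sign-off gives no verdict.

- **How it was pushed:** the moves only allow shifts and a turn about the tool's z, so the finger could not slant in under the edge. I pressed the shut fingertips lightly against the flag's free edge, lifted it by friction along its arc, pushed it past upright and withdrew. The highest force I read between moves was about 8 N.
- **Flag position:** its free-edge corners in the last close-up fit the level far stop (pi) within about 1.5 pixels, and a 0.1 rad error would have shown as about 2.6 pixels. Two pictures about 1.3 s apart were the same at the flag, so it is at rest.
- **Everything else:** the other flag still shows its ring face. The network's positions for the cup and mug moved by no more than about 1.5 pixels. The bottle's reading moved by about 5 pixels, but in the pictures the bottle stands where it did, so I took that as network scatter. The arm is clear of everything.
- **What fitted less well:** the station fit left errors of up to about 3 pixels at the pan rim, but only about 0.5 pixel at the flag.

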